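# Nudge a length of profile past the post into its bay

### The arm

A 6-joint arm with a two-finger parallel gripper is mounted at the origin on a cart in front of the work surface, level with it; the furniture and walls round the work are solid. World frame = base frame: x ahead of the robot, y to its left, z up, the work surface at z = 0. Lengths are in mm, angles in rad, forces in N, time in s.
With the tool pointing down it reaches from about 350 to 975 mm from the base axis. Payload 17.4 kg.
Tool frame: the origin (TCP) lies between the finger pads; the fingertips stand r.tcp_to_tips ahead of it and the grasp point (between the pads) lies 11 mm behind it (r.tcp_to_tips is the distance from the TCP to the fingertips, in mm); z points along the fingers, y is the line along which they close (so a half turn about z gives the same grasp; the last joint's range is limited). The gripper opens to 85 mm and grips with 20 to 120 N. Pads are 22 mm wide; open, the fingers measure 114 mm over their backs; the gripper's body (76 mm by 85 mm) begins 54 mm behind the grasp point. The pads swing forward as they close: fully open they stand 13 mm farther back than shut.
Start: joints at [-1.138, 0.116, 1.442, -0, 1.584, -0.038], TCP at [306.172, -601.574, 206.703] pointing down, gripper open.
Joint ranges: [-2.83, 2.83], [-0.83, 2.19], [0.07, 2.5], [-1.14, 4.28], [0.01, 3], [-2.97, 2.97]. Speed limits (rad/s): [1.89, 1.89, 2.22, 3.14, 3.14, 3.14].

### API

Orientations are given as a unit quaternion [w, x, y, z].
In Python, from workcell import r, snapshot, look_for gives the robot as it stands. The module is installed in compiled form; this text tells all that it offers.
- The arm moves only by the shell command python3 -m pendant 'ROWS'. ROWS is JSON, a list of rows, each a list of 5 numbers: the finger opening in mm, from 0 to 85.4, then the shift along the tool's x, y, z in mm, then the turn about the tool's z in units of 5 degrees (1.0 is 5 degrees). A call has exactly 10 rows; each row shifts and turns the commanded pose from where the row before left it, along the tool's axes as they then stand; what a row does not reach is not made up. A row lasts 1/10 s, in which the tool goes at most 50 mm and 8.59 degrees, less where a joint would pass 70% of its speed; a pose out of reach is approached as far as the arm can. A call with a gripper value outside its range is refused whole. The fingers move at their own pace and stop on an object; the grip force is fixed at half the most. Time passes only in rows, so rows that do not move let the fingers close, or fill a call up. It gives the time, the measured TCP pose, the force, the opening and the grip force at its end, in the units of the state.
- r.get_obs(): the state, without advancing time (a new reading comes with each control period).
- snapshot(name): name is "scene" or "top" or "wrist"; returns a dict with "frame" (480x640x3 uint8, blue, green, red), "fx", "fy", "cx", "cy" (pixels), "k1" (the pictures are not rectified: a ray, as slopes to the right and down, at radius r is drawn at 1 + k1 r^2 times it, then the intrinsics apply), "T" (4x4, takes a point from camera to world coordinates). Camera axes: x right, y down, z forward; pixel columns grow to the right and rows downward; lengths in mm; the calibration is good to about 2 mm. A picture is of the moment at which its call begins. There is no depth.
- r.close_job(): hands the job in; it is judged then, once.
Trained networks look in the newest picture that a camera, given by its name, has taken for a name from the list of things; names that differ only in an ending like _2 or _b are one class to them, and where a whole thing is asked for, a point or a joint stands for the part that bears it (a point fixed in the world has none). Each returns a list of dicts, best first, with "confidence" (0 to 1); they miss things now and then, are a little off and sometimes report something else, mostly with a low value. They report only what shows in the picture. A call takes as long as a camera call. They do not tell look-alikes from the thing itself.
- look_for(camera, thing): "at" ([x, y, z] in mm, in the coordinates of the camera as it stood for that picture, good to about 4 mm: the middle of the surface that is visible of it).
The state is a dict: "time": time; "joint_positions": joint angles; "joint_vel": joint speeds; "joint_efforts": joint torques, N m; "tool_pos": TCP position; "eef_rot": TCP orientation; "wrist_force": force on the tool from outside, world axes, zero at the start; "wrist_torque": the same for the moment, N m; "finger_gap": finger opening in mm; "finger_force": force on a finger pad.
Only numpy, scipy, OpenCV 4.12 (cv2) and the standard library are available. Lean on these libraries where they do the work, as an engineer would, in place of code of your own. Each camera call takes 0.05 s, during which the arm holds its last target. There are 200 camera calls.

### The job

Push the loose aluminium bar along the bench with your fingertips, first one end and then the other, so that it goes in at an angle behind the short upright post and ends up inside the low three-sided bay, fully home along the bay's back wall. Do not grip it or lift it, push gently, and leave everything else where it is.

Things in the scene. Friction and masses are not known exactly. Their poses are not given: they have to be found in the camera images.
- bay: (All sizes in mm.) Grey three-sided bay fixed to the bench: a back wall and two end walls, all 8 thick and 18 high, no floor; the open mouth looks roughly towards the robot. Inside it is 196 wide and 52 deep. Origin: middle of the mouth (level with the end walls' front ends), on the bench. x points into the bay (the back wall's face is at x = 52), y across it to the left, z up.
- post: Round steel post fixed to the bench in front of the mouth, widest at its foot (22 across), 55 high. Origin: centre of its foot, on the bench. In the bay's frame it stands 16 to 21 in front of the mouth (x = -16 to -21) and 38 to 50 to the right of its middle (y = -38 to -50): too little room is left for the bar to enter straight.
- bar: Loose straight bar of slotted aluminium profile with black end caps, 150 long, 18 wide, 18 high, about 0.16 kg, slides on the bench. It starts in front of the bay, nearer the robot, shifted somewhat to the left. Origin: middle of its underside. Its y runs along its length, x across it, z up.
- bar_end_a (a point): centre of the bar's end face at its +y end, 9 above its underside (75 from the middle)
- bar_end_b (a point): centre of the bar's end face at its -y end, 9 above its underside (75 from the middle)
- timer: Bystander: white bench timer, 62 x 62 x 20, lies beside the bay's right end; loose, to be left alone. Origin: centre of its underside.
- tape: Bystander: roll of tape lying flat, 65 across, 20 high, to the right of the timer; loose, to be left alone. Origin: centre of its underside.
- marker: Bystander: marker pen 132 long, 14 thick, lying beside the bay's left end, pointing away from the robot; loose, to be left alone. Origin: centre of its underside.
- eraser: Bystander: eraser 20 x 42 x 12, right of the bay, nearer the robot, in front of the timer and near a tall fixed instrument (about 260 high) that the arm must clear; loose, to be left alone. Origin: centre of its underside.
- beaker: Bystander: empty glass beaker, 67 across, 80 high, at the back; loose, to be left alone. Origin: centre of its underside.
- indicator: Bystander: small round bottle with a screw cap, 39 across, 70 high, at the back; loose, to be left alone. Origin: centre of its underside.
- filter_box: Bystander: carton 60 x 85 x 30, at the back right; loose, to be left alone. Origin: centre of its underside.
Mind the look-alikes: they are no part of the job. Leave any blue look-alike of the bar alone.

How it is judged (in metres and radians):
On the way:
1. one end of the bar is in the bay while the other is still outside: it goes in at an angle (((x of bar_end_a in the frame of bay above 0.008 m and x of bar_end_b in the frame of bay below -0.008 m) or (x of bar_end_b in the frame of bay above 0.008 m and x of bar_end_a in the frame of bay below -0.008 m))), for 0.05 s.
At the end, for the whole second after the job is handed in: The bar lies flat on the bench at rest inside the bay, between the two end walls, both of its ends within 8 mm of touching the back wall (middle of each end face at least 35 mm deep, touching is 43 mm) (x of bar_end_a in the frame of bay between 0.035 and 0.05 m and x of bar_end_b in the frame of bay between 0.035 and 0.05 m and height (world z) of each of bar_end_a, bar_end_b below 0.013 m and angle between bar's own z axis and vertical below 0.1 rad and linear speed of bar below 0.01 m/s and y of bar_end_a in the frame of bay between -0.1 and 0.1 m and y of bar_end_b in the frame of bay between -0.1 and 0.1 m).
It fails at once if the bar is lifted (an end more than 8 mm off the bench) or tipped (height (world z) of any of bar_end_a, bar_end_b above 0.017 m or angle between bar's own z axis and vertical above 0.3 rad).
It fails at once if the bar is gripped or pushed hard (more than 35 N from the fingers) (contact force between the fingers and bar above 35 N).
It fails at once if a bystander is moved more than 15 mm (distance of any of timer, tape, marker, eraser, beaker, indicator, filter_box from where it was at the start of the episode above 0.015 m).
It also fails if it takes over 72 s, if anything falls off the work surface, if the arm or the gripper's body presses on something with over 40 N, if the wrist force passes 120 N, or if a joint passes its speed limit or range.

## Working session

There is one attempt and no reset: what is moved stays moved. The work goes in short steps, Python scripts to look and compute and a shell command to move; the robot and the scene stay as the last step left them, time stands still between calls to the robot, and variables do not carry over. Pictures are saved under pics/ and viewed, at most 10 in all, crops included, and the job is handed in when it is done.

```bash
mkdir -p pics; cat > h.py <<'E'
import numpy as np, cv2
from workcell import r, snapshot, look_for
def ray(s,u,v):
    x=(u-s["cx"])/s["fx"]; y=(v-s["cy"])/s["fy"]; a,b=x,y
    for _ in range(20):
        k=1+s["k1"]*(a*a+b*b); a,b=x/k,y/k
    T=np.array(s["T"]); return T[:3,3],T[:3,:3]@np.array([a,b,1.])
def onz(s,u,v,z):
    o,d=ray(s,u,v); return o+d*(z-o[2])/d[2]
def pix(s,p):
    T=np.array(s["T"]); c=T[:3,:3].T@(np.array(p,float)-T[:3,3]); a,b=c[0]/c[2],c[1]/c[2]
    k=1+s["k1"]*(a*a+b*b); return np.array([s["fx"]*a*k+s["cx"],s["fy"]*b*k+s["cy"]])
def w(s,p):
    T=np.array(s["T"]); return T[:3,:3]@np.array(p)+T[:3,3]
E
python3 - <<'E'
from h import *
np.set_printoptions(precision=1,suppress=True)
o=r.get_obs(); print(o["time"],o["tool_pos"],o["eef_rot"],r.tcp_to_tips)
for c in("top","scene"):
    s=snapshot(c); cv2.imwrite(f"pics/{c}0.png",s["frame"]); print(c,s["T"][2][3])
    for t in "bay post bar timer tape marker eraser".split():
        for d in look_for(c,t)[:3]:
            p=w(s,d["at"]); print(c,t,round(d["confidence"],2),p,pix(s,p))
E
```

```text
0.0 [ 306.1 -601.4  205.9] [-0.   1.   0.2 -0. ] 8.0
top 941.5763201920405
top bay 0.84 [699.9 201.3  17.2] [270.3 181.4]
top bay 0.58 [627.  147.9  55.2] [298.9 218. ]
top post 0.78 [628.6 147.5  55. ] [299.2 217.1]
top bar 0.81 [532.8 229.2  19.2] [248.7 276.6]
top bar 0.58 [402.8 256.3  16.5] [228.1 355.2]
top bar 0.56 [799.4 144.7  36.7] [304.8 124.1]
top timer 0.72 [707.1  32.3  13.3] [367.8 181.1]
top tape 0.73 [ 625.2 -102.4   17.2] [446.4 229. ]
top marker 0.9 [669.7 335.3  12.5] [192.6 196.7]
top eraser 0.6 [633.4  17.6  14.6] [376.  222.5]
top eraser 0.29 [ 624.3 -100.2   19. ] [445.3 229.3]
scene 842.1952453495206
scene bay 0.95 [696.9 207.6  13.9] [264.2 251.5]
scene post 0.68 [624.2 154.3  34.1] [305.1 248.5]
scene bar 0.49 [761.9  70.2  38.5] [288.4 201.4]
scene timer 0.59 [707.6  39.5  18.2] [314.2 212.4]
scene tape 0.28 [699.8 209.6  10.7] [262.7 252.4]
scene marker 0.71 [668.8 333.6  15.4] [227.7 288.2]
scene eraser 0.5 [633.7  28.8   6.6] [340.6 228.4]
scene eraser 0.17 [531.1 239.3  11.5] [308.5 300. ]
```

View pics/top0.png

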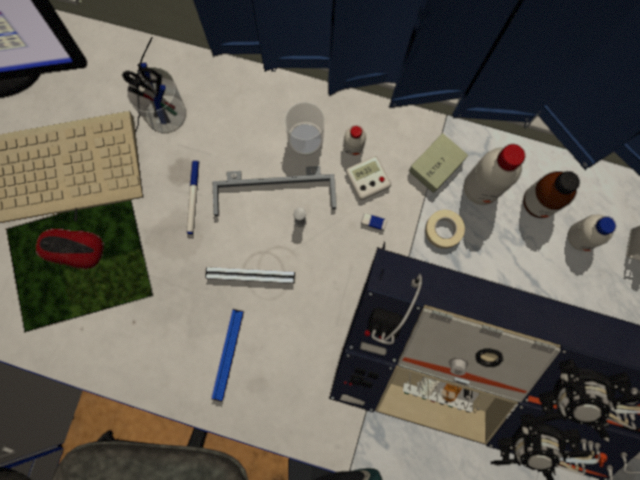

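View pics/scene0.png

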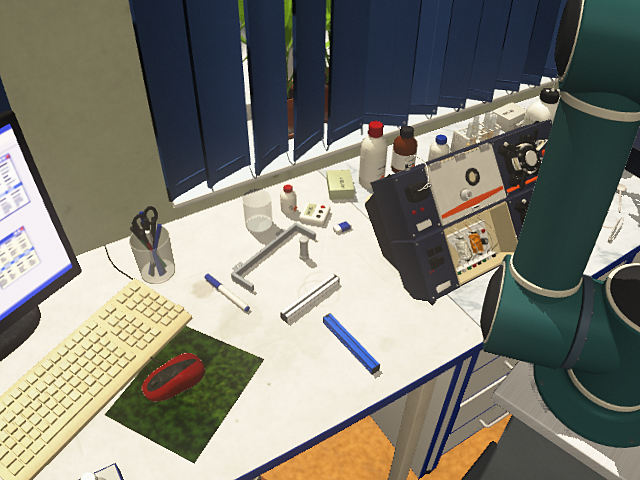

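The top view shows the aluminium bar at (250,277), with its blue look-alike at (228,355). The grey bay at (272,182) and the end of the keyboard are not candidates. The post is at (300,217), the eraser at (373,222), and the tall instrument starts at about (375,250). I choose the aluminium bar and will check it in a close crop.

```bash
python3 - <<'E'
from h import *
np.set_printoptions(precision=1,suppress=True)
s=snapshot("top"); f=s["frame"][150:300,180:380]; cv2.imwrite("pics/crop1.png",cv2.resize(f,None,fx=4,fy=4,interpolation=cv2.INTER_CUBIC))
for u,v in((380,248),(332,400),(640,335)):print(onz(s,u,v,260),onz(s,u,v,0))
w_=snapshot("wrist"); T=np.array(w_["T"]); o=r.get_obs(); print(T, w_["fx"], w_["k1"]); print(o["eef_rot"])
E
```

```text
[541.7  38.3 260. ] [592.    8.7   0. ]
[356.7  93.2 260. ] [336.4  84.5   0. ]
[ 442.6 -285.   260. ] [ 455. -438.    0.]
[[   0.5   -0.9   -0.2  367.2]
 [  -0.9   -0.4   -0.1 -569.9]
 [   0.     0.3   -1.   372.7]
 [   0.     0.     0.     1. ]] 362.010444718641 -0.04467124278246928
[-0.   1.   0.2  0. ]
```

View pics/crop1.png

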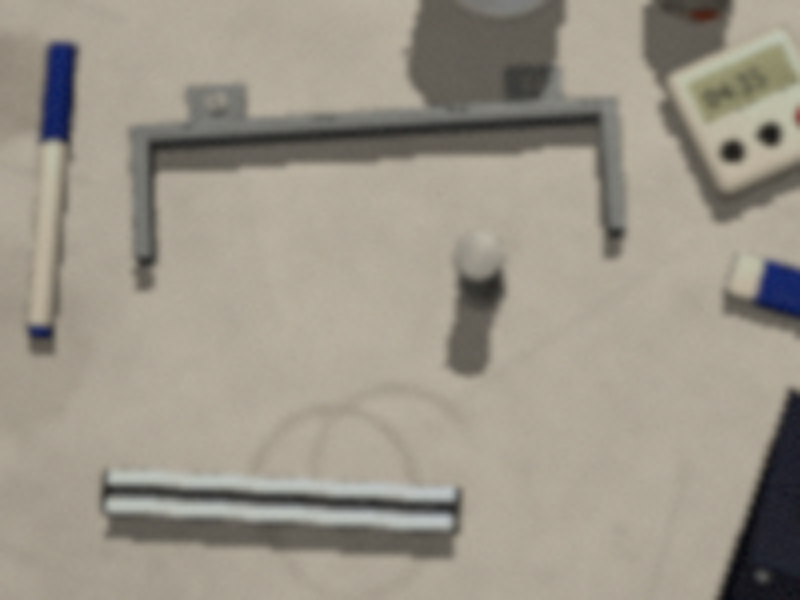

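The crop confirms it. The slotted aluminium bar with black caps has top corners at crop pixels (105,472), (458,488), (457,532) and (104,514). The bay's inner back corners are at about (152,143) and (600,118), and the post top is at (480,252).

```bash
cat >> h.py <<'E'
from scipy.spatial.transform import Rotation as Ro
from scipy.optimize import minimize
def cp(c): return 180+c[0]/4-.375,150+c[1]/4-.375
E
python3 - <<'E'
from h import *
np.set_printoptions(precision=2,suppress=True)
s=snapshot("top"); g=lambda c,z:onz(s,*cp(c),z)
bl,br,fl,fr=g((130,129),18),g((617,99),18),g((145,262),18),g((614,234),18)
print("bay outer width",np.linalg.norm(bl-br),"(212)  front-centres",np.linalg.norm(fl-fr),"(204)  depth",np.linalg.norm(bl-fl),np.linalg.norm(br-fr))
y=(bl-br)+(fl-fr); y/=np.linalg.norm(y); x=np.array([y[1],-y[0],0]); 
mid=(fl+fr)/2; back=(bl+br)/2; print("depth",(back-mid)@x,"(60)  skew",(back-mid)@y)
org=((back-60*x)+mid)/2; org[2]=0
np.savez("bay.npz",o=org,x=x,y=y)
B=lambda p:((p-org)@x,(p-org)@y)
print(org,"yaw",np.degrees(np.arctan2(x[1],x[0])))
print("post top",B(g((480,252),55)))
c=[g(q,18) for q in((105,472),(458,488),(457,532),(104,514))]
print("bar len",np.linalg.norm(c[0]-c[1]),np.linalg.norm(c[1]-c[2]),"ctr",B(sum(c)/4),sum(c)/4,"ends",B((c[0]+c[3])/2),B((c[1]+c[2])/2))
# height check from scene camera: triangulate bay/bar middle via look_for is coarse
o=r.get_obs();q=o["eef_rot"]; R=Ro.from_quat([q[1],q[2],q[3],q[0]]).as_matrix(); print(R,o["joint_positions"])
E
```

```text
bay outer width 211.37753921805066 (212)  front-centres 200.85385528652495 (204)  depth 60.0252714345973 60.47260110286439
depth 60.018409149695586 (60)  skew -0.21340698158467927
[646.07 191.35   0.  ] yaw 5.379581416411549
post top (np.float64(-14.006697782852845), np.float64(-43.10120700181544))
bar len 148.3654989935102 18.48411792379096 ctr (np.float64(-106.54308487168873), np.float64(46.56731242605479)) [535.63 227.73  18.  ] ends (np.float64(-98.48101605029117), np.float64(120.184356819322)) (np.float64(-114.60515369308632), np.float64(-27.049731967212427))
[[ 0.89  0.45  0.  ]
 [ 0.45 -0.89 -0.  ]
 [-0.    0.   -1.  ]] [-1.14  0.12  1.44 -0.    1.58 -0.04]
```

```bash
python3 -m pendant '[[0,0,0,-45,1.42],[0,0,0,-45,1.42],[0,0,0,-45,1.42],[0,11,-31,0,0],[0,11,-31,0,0],[0,11,-31,0,0],[0,11,-31,0,0],[0,11,-31,0,0],[0,11,-31,0,0],[0,11,-31,0,0]]'
python3 -m pendant '[[0,11,-31,0,0],[0,11,-31,0,0],[0,11,-31,0,0],[0,11,-31,0,0],[0,11,-31,0,0],[0,11,-31,0,0],[0,11,-31,0,0],[0,11,-31,0,0],[0,11,-31,0,0],[0,11,-31,0,0]]'
python3 -m pendant '[[0,11,-31,0,0],[0,11,-31,0,0],[0,11,-31,0,0],[0,11,-31,0,0],[0,11,-31,0,0],[0,11,-31,0,0],[0,11,-31,0,0],[0,0,0,0,0],[0,0,0,0,0],[0,0,0,0,0]]'
cat >> h.py <<'E'
b=np.load("bay.npz"); 
def B(p): return np.array([(np.array(p)-b["o"])@b["x"],(np.array(p)-b["o"])@b["y"]])
def st():
    o=r.get_obs(); q=o["eef_rot"]; R=Ro.from_quat([q[1],q[2],q[3],q[0]]).as_matrix()
    print("t",round(o["time"],2),"tcp bay",B(o["tool_pos"]).round(1),"z",round(o["tool_pos"][2],1),"toolx yaw rel",np.degrees(np.arctan2(R[:3,0]@b["y"],R[:3,0]@b["x"])).round(2),"F",np.round(o["wrist_force"],1),"gap",round(o["finger_gap"],1),"tips",r.tcp_to_tips)
E
python3 -c "
from h import *
st()"
```

```text
time: 1.95
tool_pos: [361.4, -376.7, 341.8]
eef_rot: [0.0, 0.999, 0.049, 0.0]
wrist_force: [-0.0, 0.3, -0.3]
finger_gap: 0.1
finger_force: 0.0
time: 2.95
tool_pos: [440.1, -57.3, 342.0]
eef_rot: [0.0, 0.999, 0.049, 0.0]
wrist_force: [0.9, -0.0, 0.3]
finger_gap: -0.2
finger_force: 0.0
time: 3.95
tool_pos: [495.2, 164.3, 341.9]
eef_rot: [0.0, 0.999, 0.049, 0.0]
wrist_force: [0.6, 0.4, -0.5]
finger_gap: -0.1
finger_force: 0.0
t 3.95 tcp bay [-152.7  -12.8] z 341.9 toolx yaw rel 0.27 F [ 0.6  0.4 -0.5] gap -0.1 tips 8.0
```

```bash
python3 -m pendant '[[0,0,0,42,0],[0,0,0,42,0],[0,0,0,42,0],[0,0,0,42,0],[0,0,0,42,0],[0,0,0,42,0],[0,0,0,42,0],[0,0,0,20,0],[0,0,0,8,0],[0,0,0,5,0]]'
cat >> h.py <<'E'
def rect(s,z=18.):
    X,Y=np.meshgrid(np.arange(-220,80.),np.arange(-160,200.),indexing="ij")
    P=b["o"]+X[...,None]*b["x"]+Y[...,None]*b["y"]; P[...,2]=z
    T=np.array(s["T"]); c=(P-T[:3,3])@T[:3,:3]; a=c[...,0]/c[...,2]; d=c[...,1]/c[...,2]; k=1+s["k1"]*(a*a+d*d)
    return cv2.remap(s["frame"],(s["fx"]*a*k+s["cx"]).astype(np.float32),(s["fy"]*d*k+s["cy"]).astype(np.float32),cv2.INTER_LINEAR)
L,W=np.meshgrid(np.arange(-84,84.01,2),np.arange(-17,17.01,1),indexing="ij")
tm=np.where(abs(L)>78,0,np.where(abs(L)>72,-1.,np.where(abs(W)<2,-1.,np.where(abs(W)<8,1.,np.where(abs(W)>11,-.3,0)))))
tm=tm-tm.mean()
def fit(s,x0,y0,th0,rng=(25,25,25)):
    """th = deg, positive: right (-y) end deeper in"""
    g=cv2.cvtColor(rect(s),cv2.COLOR_BGR2GRAY).astype(np.float32)
    def sc(p):
        t=np.radians(p[2]); u=np.array([-np.sin(t),np.cos(t)]); n=np.array([np.cos(t),np.sin(t)])
        x=p[0]+L*u[0]+W*n[0]; y=p[1]+L*u[1]+W*n[1]
        v=cv2.remap(g,(y+160).astype(np.float32),(x+220).astype(np.float32),cv2.INTER_LINEAR)
        v=v-v.mean(); return -(v*tm).sum()/np.sqrt((v*v).sum()*(tm*tm).sum()+1e-6)
    from scipy.optimize import differential_evolution as de
    q=de(sc,[(c-w_,c+w_) for c,w_ in zip((x0,y0,th0),rng)],popsize=25,maxiter=60,seed=1,tol=1e-5)
    x,y,th=q.x; t=np.radians(th); u=np.array([-np.sin(t),np.cos(t)])
    print("bar ctr",q.x.round(1),"score",round(-q.fun,2),"L end",(q.x[:2]+75*u).round(1),"R end",(q.x[:2]-75*u).round(1)); return q.x
E
python3 - <<'E'
from h import *
st(); s=snapshot("top"); fit(s,-106,46,-6)
E
```

```text
time: 4.95
tool_pos: [495.6, 164.3, 15.0]
eef_rot: [-0.0, 0.999, 0.049, 0.0]
wrist_force: [0.6, 0.1, 1.4]
finger_gap: 0.3
finger_force: 0.0
t 4.95 tcp bay [-152.4  -12.8] z 15.0 toolx yaw rel 0.24 F [0.6 0.1 1.4] gap 0.3 tips 8.0
bar ctr [-84.9  21.  -15.6] score 0.23 L end [-64.7  93.2] R end [-105.1  -51.2]
```

```bash
python3 -m pendant '[[0,8,0,0,0],[0,8,0,0,0],[0,5,0,0,0],[0,5,0,0,0],[0,5,0,0,0],[0,5,-1,0,0],[0,5,-1,0,0],[0,5,-1,0,0],[0,5,-1,0,0],[0,5,-1,0,0]]'
python3 - <<'E'
from h import *
st()
for c in("top","scene"):
    s=snapshot(c); fit(s,-100,46,15,(25,25,30))
    cv2.imwrite(f"pics/r_{c}.png",rect(s)[::-1,::-1]) 
a=cv2.imread("pics/r_top.png");d=cv2.imread("pics/r_scene.png");cv2.imwrite("pics/r1.png",np.hstack([a,d]))
E
```

```text
time: 6.0
tool_pos: [551.0, 175.5, 14.7]
eef_rot: [-0.0, 0.999, 0.05, 0.0]
wrist_force: [-0.7, -0.1, -0.8]
finger_gap: 0.2
finger_force: 0.0
t 6.0 tcp bay [-96.2  -6.8] z 14.7 toolx yaw rel 0.3 F [-0.7 -0.1 -0.8] gap 0.2 tips 8.0
bar ctr [-124.6   21.    17.8] score 0.13 L end [-147.5   92.4] R end [-101.8  -50.4]
bar ctr [-92.7  48.4  -5.7] score 0.31 L end [-85.3 123.1] R end [-100.   -26.2]
```

View pics/r1.png

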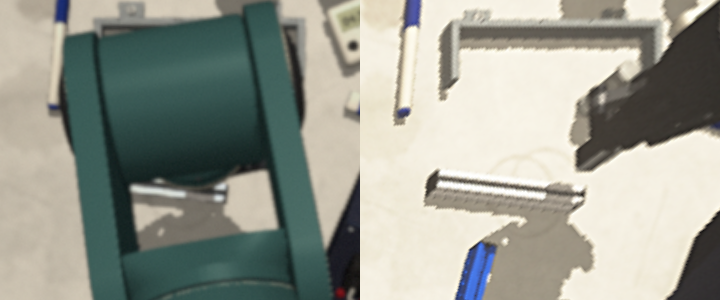

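```bash
python3 - <<'E'
from h import *
s=snapshot("scene"); T=np.array(s["T"]); print("cam bay",B(T[:3,3]),T[2,3])
o=r.get_obs(); tip=np.array(o["tool_pos"])-[0,0,8]; print("tip px",pix(s,tip), pix(s,tip+[0,0,60]))
f=s["frame"][190:340,230:430].copy(); cv2.circle(f,tuple((pix(s,tip)-[230,190]).astype(int)),1,(0,0,255),-1)
s2=dict(s); s2["frame"]=cv2.imread("pics/scene0.png"); fit(s2,-100,46,0)
wr=snapshot("wrist")["frame"]; cv2.imwrite("pics/v2.png",np.hstack([cv2.resize(f,(480,360)),cv2.resize(wr,(320,240))[:, :].__class__(0) if 0 else cv2.copyMakeBorder(cv2.resize(wr,(320,240)),0,120,0,0,0)]))
E
```

```text
cam bay [-574.81730268  627.51844806] 842.1952453495206
tip px [323.25185198 279.98743031] [323.65476464 259.33949296]
bar ctr [-106.7   50.4   -6.6] score 0.44 L end [-98.1 124.9] R end [-115.3  -24.1]
```

View pics/v2.png

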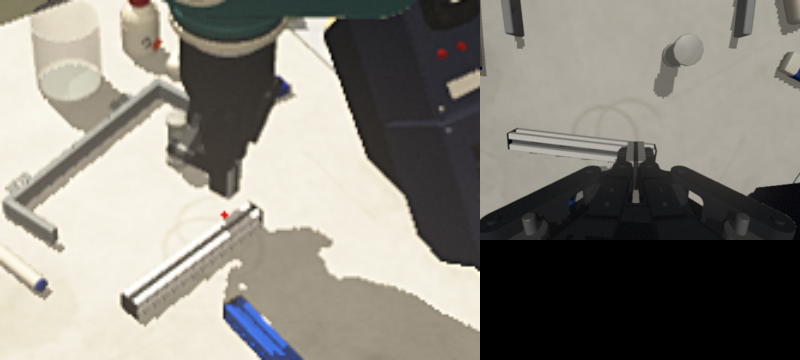

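```bash
python3 - <<'E'
from h import *
np.set_printoptions(precision=1,suppress=True)
s=snapshot("scene"); wr=snapshot("wrist"); o=r.get_obs(); tip=np.array(o["tool_pos"])-[0,0,8]
print("exp",tip,"wrist px exp",pix(wr,tip),pix(wr,tip+[0,0,20]),pix(wr,tip+[0,0,30]))
for z in(0,7,18,30,40): print(z,"scene ray",onz(s,323.75,271.2,z)-tip,"wrist ray",onz(wr,306,284,z)-tip)
cv2.imwrite("pics/w3.png",cv2.resize(wr["frame"][240:400,200:420],None,fx=3,fy=3))
fit(s,-104,48,-5,(10,10,10)); 
E
```

```text
exp [550.4 175.4   6.7] wrist px exp [312.3 276.4] [312.4 292.4] [312.5 301.8]
0 scene ray [ 21.5 -24.1  -6.7] wrist ray [-7.3  2.6 -6.7]
7 scene ray [ 16.8 -19.    0.3] wrist ray [-4.4  2.8  0.3]
18 scene ray [  9.6 -11.   11.3] wrist ray [ 0.2  3.1 11.3]
30 scene ray [ 1.6 -2.3 23.3] wrist ray [ 5.2  3.4 23.3]
40 scene ray [-5.   4.9 33.3] wrist ray [ 9.4  3.7 33.3]
bar ctr [-106.7   50.5   -6.6] score 0.35 L end [-98.1 125. ] R end [-115.4  -24. ]
```

View pics/w3.png

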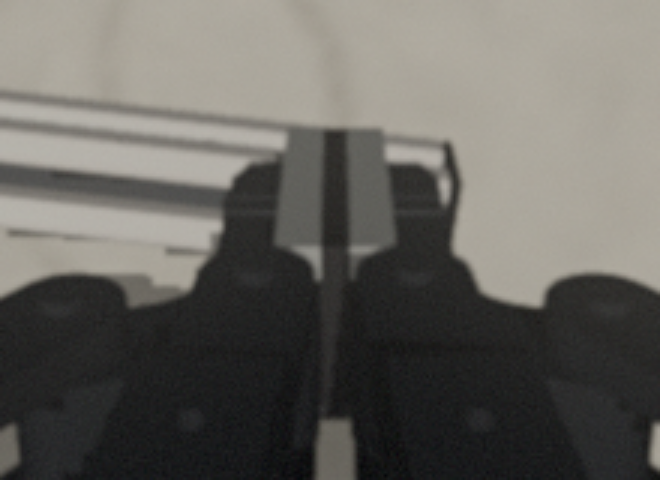

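The pictures show the closed tips near z = 28, above the bar, and the bar has not moved. The wrist crop has the pad edges over the bar at (335,130). I'll back off, go lower and check again.

```bash
python3 -m pendant '[[0,-10,0,0,0],[0,-10,0,0,0],[0,-10,1,0,0],[0,-10,1,0,0],[0,-10,2,0,0],[0,-8,2,0,0],[0,0,0,4,0],[0,0,0,4,0],[0,0,0,3,0],[0,0,0,0,0]]'
python3 - <<'E'
from h import *
st(); s=snapshot("scene"); o=r.get_obs(); t=np.array(o["tool_pos"])-[0,0,8]; p=pix(s,t); print(p)
f=s["frame"]; u,v=p.astype(int); c=cv2.resize(f[v-60:v+40,u-60:u+60],None,fx=5,fy=5,interpolation=cv2.INTER_CUBIC)
for dz in(0,10,20,30):
    q=(pix(s,t+[0,0,dz])-[u-60,v-60])*5; cv2.circle(c,tuple(q.astype(int)),3,(0,0,255),-1)
cv2.imwrite("pics/s4.png",c)
E
```

```text
time: 7.3
tool_pos: [493.3, 163.6, 2.9]
eef_rot: [0.0, 0.999, 0.049, -0.001]
wrist_force: [0.1, -0.3, -0.1]
finger_gap: 0.1
finger_force: 0.0
t 7.3 tcp bay [-154.7  -13.3] z 2.9 toolx yaw rel 0.29 F [ 0.1 -0.3 -0.1] gap 0.1 tips 8.0
[347.42559119 294.84149328]
```

View pics/s4.png

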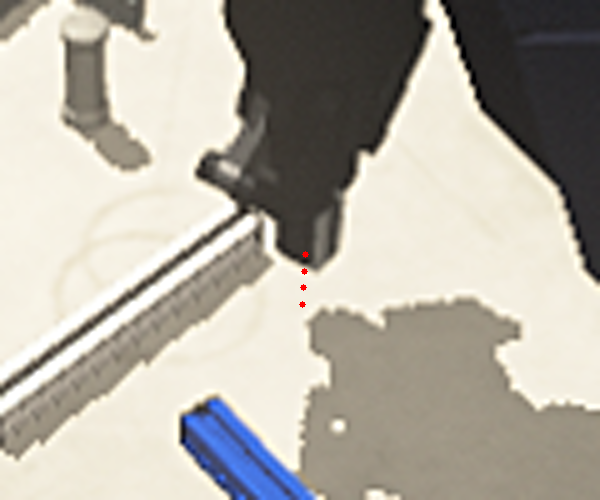

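The tip corner is at (312,268), about 22 mm above the bench, and its shadow is still separated from it. The reported tool z is therefore about 23 mm off for the tips, so I'll descend in small steps and watch the force.

```bash
python3 -m pendant '[[0,0,0,3,0],[0,0,0,3,0],[0,0,0,3,0],[0,0,0,3,0],[0,0,0,0,0],[0,0,0,0,0],[0,0,0,0,0],[0,0,0,0,0],[0,0,0,0,0],[0,0,0,0,0]]'
python3 - <<'E'
from h import *
st(); s=snapshot("scene"); o=r.get_obs(); t=np.array(o["tool_pos"]); 
f=s["frame"]; p=pix(s,[t[0],t[1],8]); u,v=p.astype(int); c=cv2.resize(f[v-60:v+40,u-60:u+60],None,fx=5,fy=5,interpolation=cv2.INTER_CUBIC)
for z in(0,10,20):
    for dx,dy in((-11,14),(-11,-14),(11,14)):
        P=t+dx*b["x"]+dy*b["y"]; P[2]=z; q=(pix(s,P)-[u-60,v-60])*5; cv2.circle(c,tuple(q.astype(int)),3,((0,0,255),(0,200,0),(255,0,0))[z//10],-1)
cv2.imwrite("pics/s5.png",c)
E
```

```text
time: 8.35
tool_pos: [493.4, 163.7, -8.2]
eef_rot: [-0.0, 0.999, 0.05, 0.0]
wrist_force: [0.5, -0.4, 0.1]
finger_gap: -0.4
finger_force: 0.0
t 8.35 tcp bay [-154.6  -13.2] z -8.2 toolx yaw rel 0.3 F [ 0.5 -0.4  0.1] gap -0.4 tips 8.0
```

View pics/s5.png

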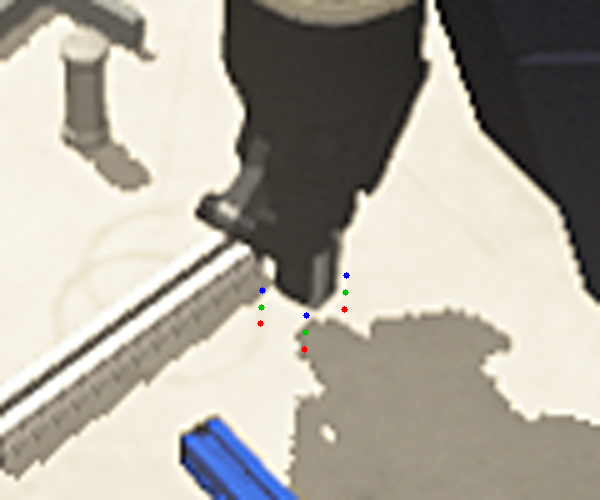

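The tip's near corner at (312,307) is still just above the z = 20 mark. I'll keep stepping down under the force reading.

```bash
python3 -m pendant '[[0,0,0,2,0],[0,0,0,2,0],[0,0,0,2,0],[0,0,0,2,0],[0,0,0,0,0],[0,0,0,0,0],[0,0,0,0,0],[0,0,0,0,0],[0,0,0,0,0],[0,0,0,0,0]]'
python3 - <<'E'
from h import *
st(); o=r.get_obs(); t=np.array(o["tool_pos"]); s=snapshot("scene")
g=cv2.cvtColor(s["frame"],cv2.COLOR_BGR2GRAY)
# lowest very dark pixel near the tip column
p=pix(s,[t[0],t[1],8]).astype(int); print(p)
sub=g[p[1]-25:p[1]+10,p[0]-12:p[0]+13]; print(sub[:, ::2])
for z in(0,5,10,15): print(z,[ (pix(s,[*(t+dx*b["x"]+dy*b["y"])[:2],z])-p).round(1) for dx,dy in((0,0),(-9,7),(-11,14))])
E
```

```text
time: 9.4
tool_pos: [493.5, 163.7, -16.2]
eef_rot: [-0.0, 0.999, 0.049, 0.0]
wrist_force: [-0.2, -0.2, -0.6]
finger_gap: -0.4
finger_force: 0.0
t 9.4 tcp bay [-154.5  -13.2] z -16.2 toolx yaw rel 0.29 F [-0.2 -0.2 -0.6] gap -0.4 tips 8.0
[347 290]
[[ 85  80  83  59  55  54  54  54  54  52  51  53  51]
 [107  97  86  57  55  54  55  54  53  52  51  52  50]
 [ 96 118  76  58  56  54  53  51  55  52  52  53  50]
 [105 114  69  56  56  55  55  54  52  53  52  52  50]
 [109 112  63  54  55  55  53  54  55  54  52  53  49]
 [112 102  66  55  55  55  56  54  56  51  53  49  35]
 [115  83  66  57  56  55  54  53  54  53  51  48 204]
 [115  68  67  56  58  54  55  53  54  52  51  47 255]
 [111  64  67  58  57  57  58  56  54  52  50  56 254]
 [ 92  68  75  56  56  56  56  54  55  53  51  89 251]
 [ 65  68  84  69  57  58  55  54  55  54  50 102 246]
 [ 85  68  77  80  56  59  56  54  56  56  47 129 244]
 [ 91  82  60  72  56  57  58  57  54  53  36 193 240]
 [ 68  78  56  62  58  58  57  56  53  60  77 241 239]
 [ 65  57  57  56  56  58  55  56  53  75 149 245 238]
 [ 54  57  59  56  58  56  
[... 619 characters left out ...]
 243 239 240]
 [249 241 234 245 241  91  45  97  94 201 247 241 236]
 [242 237 233 240 249 219  63 111 114 165 204 248 176]
 [240 237 230 239 244 201 124 118 143 140 133 226 206]
 [239 237 231 238 236 127 148 141 150 143 144 161 194]
 [238 236 235 239 236 211 147 151 147 145 147 141 140]
 [238 234 234 239 242 247 146 149 148 148 147 145 147]
 [238 231 235 239 242 189 147 149 148 147 148 146 146]
 [236 230 236 240 243 125 145 148 148 146 149 150 147]]
0 [array([0.5, 3.3]), array([2.1, 7.3]), array([0.8, 9.8])]
5 [array([0.6, 1.6]), array([2.2, 5.7]), array([1. , 8.2])]
10 [array([ 0.7, -0. ]), array([2.3, 4. ]), array([1.1, 6.5])]
15 [array([ 0.8, -1.7]), array([2.4, 2.4]), array([1.2, 4.9])]
```

```bash
python3 -m pendant '[[0,0,0,2,0],[0,0,0,2,0],[0,0,0,2,0],[0,0,0,0,0],[0,5,0,0,0],[0,5,0,0,0],[0,3,0,0,0],[0,3,0,0,0],[0,3,0,0,0],[0,3,0,0,0]]'
python3 - <<'E'
from h import *
st(); s=snapshot("scene");fit(s,-106,48,0,(15,10,20))
E
```

```text
time: 10.45
tool_pos: [515.5, 165.9, -22.3]
eef_rot: [0.0, 0.999, 0.05, -0.0]
wrist_force: [0.3, 0.0, 0.7]
finger_gap: -0.5
finger_force: 0.2
t 10.45 tcp bay [-132.3  -13.1] z -22.3 toolx yaw rel 0.3 F [0.3 0.  0.7] gap -0.5 tips 8.0
bar ctr [-106.3   49.8   -5.8] score 0.4 L end [-98.6 124.5] R end [-113.9  -24.8]
```

```bash
python3 -m pendant '[[0,4,0,0,0],[0,4,0,0,0],[0,4,0,0,0],[0,4,0,0,0],[0,4,0,0,0],[0,4,0,0,0],[0,4,0,0,0],[0,4,-1,0,0],[0,4,-1,0,0],[0,4,-1,0,0]]'
python3 - <<'E'
from h import *
st(); s=snapshot("scene");fit(s,-95,48,18,(20,15,25))
E
```

```text
time: 11.5
tool_pos: [555.1, 172.9, -22.3]
eef_rot: [0.0, 0.999, 0.05, -0.0]
wrist_force: [0.1, -0.8, -0.0]
finger_gap: 0.3
finger_force: 0.2
t 11.5 tcp bay [-92.3  -9.8] z -22.3 toolx yaw rel 0.3 F [ 0.1 -0.8 -0. ] gap 0.3 tips 8.0
bar ctr [-89.7  56.1  16.7] score 0.42 L end [-111.2  127.9] R end [-68.1 -15.7]
```

```bash
python3 -m pendant '[[0,4,-1,0,0],[0,4,-1,0,0],[0,4,-1,0,0],[0,4,-1,0,0],[0,4,-2,0,0],[0,4,-2,0,0],[0,4,-2,0,0],[0,4,-2,0,0],[0,4,-2,0,0],[0,4,-2,0,0]]'
python3 - <<'E'
from h import *
st(); s=snapshot("scene");fit(s,-80,58,40,(20,15,20))
E
```

```text
time: 12.55
tool_pos: [593.3, 192.9, -22.3]
eef_rot: [-0.0, 0.999, 0.05, -0.0]
wrist_force: [-0.2, 0.8, -0.2]
finger_gap: 0.1
finger_force: 0.2
t 12.55 tcp bay [-52.4   6.5] z -22.3 toolx yaw rel 0.3 F [-0.2  0.8 -0.2] gap 0.1 tips 8.0
bar ctr [-71.3  64.4  41.4] score 0.34 L end [-120.9  120.6] R end [-21.7   8.1]
```

```bash
python3 -m pendant '[[0,-8,0,0,0],[0,0,0,-18,0],[0,0,0,-18,0],[0,0,0,-18,0],[0,-16,-27,0,0],[0,-16,-27,0,0],[0,-16,-27,0,0],[0,-16,-27,0,0],[0,-16,-27,0,0],[0,0,0,0,1.6]]'
python3 -m pendant '[[0,0,0,0,1.6],[0,0,0,0,1.6],[0,0,0,0,1.6],[0,0,0,0,1.6],[0,0,0,0,1.6],[0,0,0,0,0],[0,0,0,0,0],[0,0,0,0,0],[0,0,0,0,0],[0,0,0,0,0]]'
python3 - <<'E'
from h import *
st(); print(np.round(r.get_obs()["joint_positions"],2))
for c in("scene","top"): s=snapshot(c);fit(s,-71,63,41,(12,12,12))
E
```

```text
time: 13.6
tool_pos: [489.7, 320.4, 31.7]
eef_rot: [-0.0, 1.0, -0.019, -0.0]
wrist_force: [0.3, -0.6, 0.3]
finger_gap: 0.0
finger_force: 0.0
time: 14.6
tool_pos: [492.1, 318.3, 31.7]
eef_rot: [0.0, 0.933, -0.36, -0.0]
wrist_force: [0.5, 0.6, -0.4]
finger_gap: 0.0
finger_force: 0.0
t 14.6 tcp bay [-141.4  140.8] z 31.7 toolx yaw rel -47.64 F [ 0.5  0.6 -0.4] gap 0.0 tips 8.0
[ 0.53  0.03  1.83 -0.    1.29  2.84]
bar ctr [-60.4  75.   35.7] score -0.04 L end [-104.1  135.9] R end [-16.6  14.1]
bar ctr [-69.9  62.1  42. ] score 0.4 L end [-120.1  117.9] R end [-19.7   6.4]
```

```bash
python3 -m pendant '[[0,0,0,15,0],[0,0,0,15,0],[0,0,0,15,0],[0,0,0,9,0],[0,7,0,0,0],[0,7,0,0,0],[0,7,0,0,0],[0,5,0,0,0],[0,5,0,0,0],[0,5,0,0,0]]'
python3 -m pendant '[[0,5,0,0,0],[0,5,0,0,0],[0,5,0,0,0],[0,5,0,0,0],[0,5,0,0,0],[0,5,0,0,0],[0,0,0,0,0],[0,0,0,0,0],[0,0,0,0,0],[0,0,0,0,0]]'
python3 - <<'E'
from h import *
st()
for c in("scene","top"): s=snapshot(c);fit(s,-42,30,41,(20,20,15))
cv2.imwrite("pics/r6.png",np.hstack([rect(snapshot(c))[::-1,::-1] for c in("top","scene")]))
E
```

```text
time: 15.7
tool_pos: [519.0, 293.8, -22.3]
eef_rot: [-0.0, 0.933, -0.361, -0.0]
wrist_force: [-0.9, 0.9, -0.5]
finger_gap: 0.3
finger_force: 0.2
time: 16.7
tool_pos: [540.8, 274.0, -22.3]
eef_rot: [-0.0, 0.933, -0.361, -0.0]
wrist_force: [0.3, -0.9, 0.1]
finger_gap: 0.1
finger_force: 0.0
t 16.7 tcp bay [-97.1  92.1] z -22.3 toolx yaw rel -47.7 F [ 0.3 -0.9  0.1] gap 0.1 tips 8.0
bar ctr [-29.3  18.9  47.6] score 0.06 L end [-84.7  69.4] R end [ 26.1 -31.6]
bar ctr [-39.9  29.7  42.5] score 0.2 L end [-90.5  85.1] R end [ 10.7 -25.6]
```

View pics/r6.png

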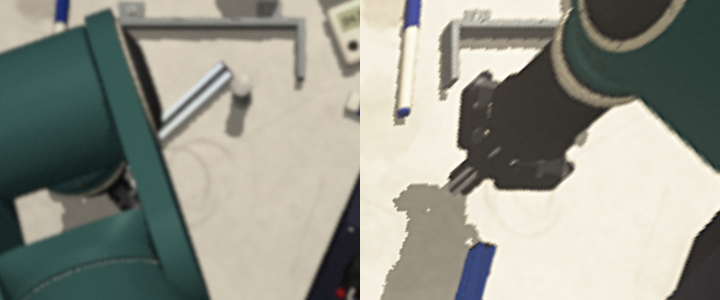

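The top half shows the bar's right end at (222,68), inside the mouth and left of the post, with θ about 42°. I'll continue along the axis.

```bash
python3 -m pendant '[[0,5,0,0,0],[0,5,0,0,0],[0,5,0,0,0],[0,5,0,0,0],[0,5,0,0,0],[0,5,0,0,0],[0,5,0,0,0],[0,4,0,0,0],[0,0,0,0,0],[0,0,0,0,0]]'
python3 - <<'E'
from h import *
st()
s=snapshot("top");fit(s,-14,1,42,(15,15,15))
E
```

```text
time: 17.9
tool_pos: [569.8, 247.5, -22.3]
eef_rot: [0.0, 0.933, -0.361, 0.0]
wrist_force: [-0.9, 0.5, 0.8]
finger_gap: 0.3
finger_force: 0.0
t 17.9 tcp bay [-70.7  63.1] z -22.3 toolx yaw rel -47.72 F [-0.9  0.5  0.8] gap 0.3 tips 8.0
bar ctr [ -3.9 -10.   42.8] score 0.23 L end [-54.9  45. ] R end [ 47.1 -65. ]
```

```bash
python3 -m pendant '[[0,-15,0,0,0],[0,0,0,-18,0],[0,0,0,-18,-1.6],[0,0,0,-18,-1.6],[0,0,0,0,-1.6],[0,0,0,0,-1.6],[0,0,0,0,-1.6],[0,0,0,0,-1.6],[0,0,0,0,0],[0,0,0,0,0]]'
python3 - <<'E'
from h import *
st()
for c in("scene","top"): s=snapshot(c);fit(s,-14,1,42,(15,15,15))
E
```

```text
time: 18.95
tool_pos: [558.2, 258.1, 31.7]
eef_rot: [-0.0, 0.999, 0.048, -0.0]
wrist_force: [-1.1, -0.1, 0.0]
finger_gap: -0.3
finger_force: 0.0
t 18.95 tcp bay [-81.2  74.7] z 31.7 toolx yaw rel 0.07 F [-1.1 -0.1  0. ] gap -0.3 tips 8.0
bar ctr [-29.  -12.1  45.3] score 0.03 L end [-82.3  40.6] R end [ 24.3 -64.9]
bar ctr [  0.1 -14.   42.5] score 0.34 L end [-50.5  41.3] R end [ 50.8 -69.3]
```

```bash
python3 -m pendant '[[0,-2,20,0,0],[0,-2,20,0,0],[0,0,18,0,0],[0,0,0,18,0],[0,0,0,18,0],[0,0,0,18,0],[0,5,0,0,0],[0,5,0,0,0],[0,5,0,0,0],[0,5,0,0,0]]'
python3 - <<'E'
from h import *
st()
for c in("scene","top"): s=snapshot(c);fit(s,-10,-5,42,(15,20,15))
E
```

```text
time: 20.05
tool_pos: [580.9, 201.6, -22.1]
eef_rot: [-0.0, 0.999, 0.049, 0.0]
wrist_force: [0.3, -0.9, -0.4]
finger_gap: 0.1
finger_force: 0.0
t 20.05 tcp bay [-64.   16.3] z -22.1 toolx yaw rel 0.26 F [ 0.3 -0.9 -0.4] gap 0.1 tips 8.0
bar ctr [-6.1 15.  41.7] score 0.23 L end [-56.  71.] R end [ 43.8 -41. ]
bar ctr [ 5.   2.3 41.1] score 0.07 L end [-44.3  58.9] R end [ 54.3 -54.2]
```

```bash
python3 -m pendant '[[0,4,-1,0,0],[0,4,-1,0,0],[0,4,-1,0,0],[0,4,-1,0,0],[0,4,-1,0,0],[0,4,-1,0,0],[0,4,-1,0,0],[0,4,-1,0,0],[0,4,-1,0,0],[0,4,-1,0,0]]'
python3 - <<'E'
from h import *
st()
for c in("scene","top"): s=snapshot(c);fit(s,8,8,25,(25,25,25))
E
```

```text
time: 21.15
tool_pos: [619.5, 215.6, -22.3]
eef_rot: [0.0, 0.999, 0.05, -0.0]
wrist_force: [-0.6, -0.3, 0.3]
finger_gap: -0.1
finger_force: 0.2
t 21.15 tcp bay [-24.2  26.6] z -22.3 toolx yaw rel 0.3 F [-0.6 -0.3  0.3] gap -0.1 tips 8.0
bar ctr [33.  32.4 48.1] score 0.17 L end [-22.9  82.5] R end [ 88.8 -17.6]
bar ctr [ 33.  -13.4  50. ] score 0.07 L end [-24.5  34.8] R end [ 90.4 -61.7]
```

```bash
python3 - <<'E'
from h import *
s=snapshot("wrist");fit(s,8,8,25,(25,25,25)); fit(s,15,8,15,(25,25,30))
s=snapshot("wrist")
d=look_for("wrist","bar"); print([(round(x["confidence"],2),B(w(s,x["at"])).round(0)) for x in d[:2]])
cv2.imwrite("pics/w7.png",np.hstack([s["frame"][::2,::2],rect(s)[::-1,::-1][60:300]]))
E
```

```text
bar ctr [  6.2 -11.2  23.4] score 0.3 L end [-23.6  57.6] R end [ 36. -80.]
bar ctr [36.1 17.6  0.3] score 0.36 L end [35.7 92.6] R end [ 36.6 -57.4]
[(0.63, array([15., -3.]))]
```

View pics/w7.png

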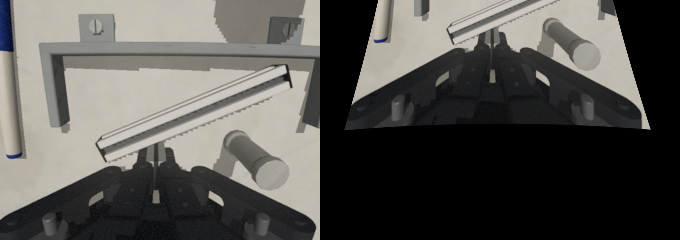

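The wrist view shows the bar at about 23°. Its right end cap at (287,76) is about 17 mm from the right wall, its left end is at (100,150), and the post at (250,155) is clear. Straight on.

```bash
python3 -m pendant '[[0,3,-1,0,0],[0,3,-1,0,0],[0,3,-1,0,0],[0,3,-1,0,0],[0,3,-1,0,0],[0,3,-1,0,0],[0,3,-1,0,0],[0,3,-1,0,0],[0,3,-1,0,0],[0,3,-1,0,0]]'
python3 - <<'E'
from h import *
st()
s=snapshot("wrist");fit(s,22,-8,12,(15,15,15))
E
```

```text
time: 22.4
tool_pos: [648.3, 228.5, -22.3]
eef_rot: [0.0, 0.999, 0.049, -0.0]
wrist_force: [-1.1, -1.2, 1.3]
finger_gap: 0.1
finger_force: 0.4
t 22.4 tcp bay [ 5.7 36.8] z -22.3 toolx yaw rel 0.29 F [-1.1 -1.2  1.3] gap 0.1 tips 8.0
bar ctr [ 33.8 -11.1   6.5] score 0.36 L end [25.3 63.4] R end [ 42.2 -85.6]
```

```bash
python3 -m pendant '[[0,2,0,0,0],[0,2,0,0,0],[0,2,0,0,0],[0,2,0,0,0],[0,2,0,0,0],[0,2,0,0,0],[0,1,0,0,0],[0,0,0,0,0],[0,0,0,0,0],[0,0,0,0,0]]'
python3 - <<'E'
from h import *
st()
s=snapshot("wrist");fit(s,38,-8,2,(12,12,10))
E
```

```text
time: 23.45
tool_pos: [660.9, 229.7, -22.3]
eef_rot: [-0.0, 0.999, 0.05, 0.0]
wrist_force: [0.4, 0.2, 0.3]
finger_gap: -0.2
finger_force: 0.0
t 23.45 tcp bay [18.4 36.8] z -22.3 toolx yaw rel 0.3 F [0.4 0.2 0.3] gap -0.2 tips 8.0
bar ctr [40.4 -6.7 -0.6] score 0.45 L end [41.2 68.3] R end [ 39.6 -81.7]
```

```bash
python3 -m pendant '[[0,0.5,0,0,0],[0,0.5,0,0,0],[0,0.5,0,0,0],[0,0.5,0,0,0],[0,0.5,0,0,0],[0,0,0,0,0],[0,0,0,0,0],[0,0,0,0,0],[0,0,0,0,0],[0,0,0,0,0]]'
python3 -c "
from h import *
st()
s=snapshot('wrist');fit(s,40,-7,0,(8,8,8))"
```

```text
time: 24.5
tool_pos: [663.4, 229.9, -22.3]
eef_rot: [-0.0, 0.999, 0.049, -0.0]
wrist_force: [0.7, 0.4, 1.0]
finger_gap: 0.0
finger_force: 0.0
t 24.5 tcp bay [20.9 36.8] z -22.3 toolx yaw rel 0.29 F [0.7 0.4 1. ] gap 0.0 tips 8.0
bar ctr [42.  -6.9 -1.7] score 0.45 L end [44.2 68.1] R end [ 39.7 -81.9]
```

```bash
python3 -m pendant '[[0,-5,0,0,0],[0,-10,0,0,0],[0,-15,0,0,0],[0,-20,0,0,0],[0,-20,0,0,0],[0,0,0,-30,0],[0,-30,0,-40,0],[0,-40,0,-40,0],[0,-40,0,-40,0],[0,0,0,0,0]]'
python3 -c "
from h import *
st()
for c in ('wrist','top','scene'):
    s=snapshot(c);fit(s,41,-7,-1,(10,10,10))"
```

```text
time: 25.55
tool_pos: [492.0, 213.5, 124.1]
eef_rot: [-0.001, 0.999, 0.05, 0.004]
wrist_force: [0.5, -0.0, -0.5]
finger_gap: -0.1
finger_force: 0.0
t 25.55 tcp bay [-151.3   36.5] z 124.1 toolx yaw rel 0.34 F [ 0.5 -0.  -0.5] gap -0.1 tips 8.0
bar ctr [44.  -9.7 -5.3] score 0.0 L end [51. 65.] R end [ 37.1 -84.4]
bar ctr [40.9  3.  -1.3] score 0.43 L end [42.6 78. ] R end [ 39.1 -72. ]
bar ctr [39.2  3.  -1.3] score 0.63 L end [40.9 78. ] R end [ 37.4 -72. ]
```

The bar is home to within about 4 mm, with the right end slightly behind. There is time for one more gentle nudge nearer the middle.

```bash
python3 -m pendant '[[0,35,3,0,0],[0,35,3,0,0],[0,35,3,0,0],[0,40,1,0,0],[0,0,0,40,0],[0,0,0,40,0],[0,0,0,40,0],[0,0,0,18,0],[0,0,0,8,0],[0,0,0,0,0]]'
python3 -m pendant '[[0,6,0,0,0],[0,6,0,0,0],[0,6,0,0,0],[0,4,0,0,0],[0,2,0,0,0],[0,1,0,0,0],[0,1,0,0,0],[0,0,0,0,0],[0,0,0,0,0],[0,0,0,0,0]]'
python3 -c "
from h import *
st()"
```

```text
time: 26.7
tool_pos: [639.2, 217.5, -24.7]
eef_rot: [0.0, 0.999, 0.049, -0.0]
wrist_force: [-14.4, -4.4, 32.7]
finger_gap: 0.1
finger_force: 16.5
time: 27.7
tool_pos: [665.2, 220.5, -24.7]
eef_rot: [-0.0, 0.999, 0.05, 0.0]
wrist_force: [-16.6, -1.8, 32.4]
finger_gap: 0.1
finger_force: 16.0
t 27.7 tcp bay [21.8 27.3] z -24.7 toolx yaw rel 0.3 F [-16.6  -1.8  32.4] gap 0.1 tips 8.0
```

```bash
python3 -m pendant '[[0,0,0,-3,0],[0,0,0,-2,0],[0,0,0,0,0],[0,0.5,0,0,0],[0,0.5,0,0,0],[0,0.5,0,0,0],[0,0,0,0,0],[0,0,0,0,0],[0,0,0,0,0],[0,0,0,0,0]]'
python3 -c "
from h import *
st()
s=snapshot('wrist');fit(s,42,-7,-1,(8,12,8))"
```

```text
time: 28.7
tool_pos: [666.1, 220.2, -22.6]
eef_rot: [-0.0, 0.999, 0.049, -0.0]
wrist_force: [-1.2, -0.3, 0.2]
finger_gap: 0.2
finger_force: 0.3
t 28.7 tcp bay [22.7 26.8] z -22.6 toolx yaw rel 0.29 F [-1.2 -0.3  0.2] gap 0.2 tips 8.0
bar ctr [43.7 -8.9 -2.1] score 0.46 L end [46.5 66.1] R end [ 41.  -83.8]
```

```bash
python3 -m pendant '[[0,0.5,0,0,0],[0,0,0,0,0],[0,0.5,0,0,0],[0,0,0,0,0],[0,0.5,0,0,0],[0,0,0,0,0],[0,0,0,0,0],[0,0,0,0,0],[0,0,0,0,0],[0,0,0,0,0]]'
python3 -c "
from h import *
st()
s=snapshot('wrist');fit(s,42,-7,-1,(8,12,8))"
```

```text
time: 29.75
tool_pos: [667.7, 220.4, -22.6]
eef_rot: [-0.0, 0.999, 0.05, 0.0]
wrist_force: [-0.9, -0.5, 0.7]
finger_gap: -0.3
finger_force: 0.1
t 29.75 tcp bay [24.2 26.9] z -22.6 toolx yaw rel 0.3 F [-0.9 -0.5  0.7] gap -0.3 tips 8.0
bar ctr [46.2 -8.7 -0.7] score 0.45 L end [47.1 66.3] R end [ 45.2 -83.7]
```

```bash
python3 -m pendant '[[0,-5,0,0,0],[0,-10,-1,0,0],[0,-15,-2,0,0],[0,-15,-2,0,0],[0,-15,-2,0,0],[0,0,0,-30,0],[0,-30,0,-40,0],[0,-40,0,-40,0],[0,-40,0,-40,0],[0,0,0,0,0]]'
python3 -c "
from h import *
st()
for c in ('top','scene'):
    s=snapshot(c);fit(s,41,-7,-1,(10,15,10))
for t in ('timer','eraser','marker'):
    d=look_for('scene',t); print(t,[w(s,x['at']).round(0) for x in d[:1]])"
```

```text
time: 30.8
tool_pos: [505.6, 211.9, 123.9]
eef_rot: [-0.001, 0.999, 0.05, 0.004]
wrist_force: [1.3, 0.9, 0.6]
finger_gap: -0.0
finger_force: 0.0
t 30.8 tcp bay [-138.    33.6] z 123.9 toolx yaw rel 0.35 F [1.3 0.9 0.6] gap -0.0 tips 8.0
bar ctr [ 44.6 -21.1  -1.2] score 0.24 L end [46.1 53.9] R end [ 43. -96.]
bar ctr [43.1  6.3 -0.2] score 0.65 L end [43.4 81.3] R end [ 42.8 -68.7]
timer []
eraser [array([626.,  19.,   6.])]
marker [array([667., 334.,  16.])]
```

The clear scene view puts the left end at 43.4 mm and the right end at 42.8 mm deep, against 43 mm for touching. I'm handing the job in.

```bash
python3 -c "
from h import *
print(r.close_job())"
```

```text
the job is handed in; nothing more can be done
None
```

I pushed the bar in at an angle behind the post and it now lies in the bay, with both ends measured about 43 mm deep (43 is touching); I handed the job in at about 31 s, the verdict was not shown, and I only re-checked the eraser and marker (both about where they started).

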